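# Set the stirrer's speed selector by clicks and start it

## Task

With a fingertip, gently push the magnetic stirrer's speed selector round clockwise, click by click, to speed 5 - the fifth click from off, whatever it is set to now - without going past 5; then press the start button fully down with a fingertip and let it come back up. Push and press only: do not grip the selector, and leave the beaker, the vial and everything else standing where they are. Finish clear of everything.

Things in the scene. Friction and masses are not known exactly. Their poses are not given: they have to be found in the camera images.
- selector (a joint): Speed selector: a rotary switch. Value in rad, growing clockwise seen from above: off 0, then a click every 0.5236 (30 degrees), speed 5 = 2.618, end stops at off and speed 8. Starts at off, 1, 2 or 3. Sprung detents: about 2 to 3 N sideways on its wing 30 mm from the axis takes it to the next position; past half-way it snaps on by itself and stays there.
- selector_axis (a point): Point on the selector's vertical axis, half-way up its wing, 20 mm above the apron. z up, x from the stirrer's front to its back. In this frame the wing points 135 degrees counter-clockwise from x at off (front left), 135 - 30*k degrees at speed k. Black scale marks on the apron 48 mm from the axis: round dot = off, then eight bars, each a bit thicker, for 1 to 8.
- selector_nose (a point): Near the outer end of the selector's wing, 38 mm from the axis, half-way up; its x axis points outwards. The wing is an upright black bar 10 mm thick with a white line on top, from the hub (28 mm across) to 40 mm from the axis, 9 to 31 mm above the apron, on a grey disc 66 mm across whose top is 9 mm above the apron. It points at the present speed.
- stirrer: Magnetic stirrer, white, 310 x 240 mm, fixed on the table, varies in place and heading. Origin on the table under its middle, x to its back. Front part: flat apron 55 mm above the table, clear for 60 mm all round the selector's axis except for the selector. Rear housing from 65 mm behind that axis, 80 mm high, with a round plate at 88 mm.
- start (a joint): Start button: black round push button, 26 mm across, in a grey ring. Value in m: 0 up, 0.006 fully down; a spring (1.2 N rising to 4 N) brings it back up. Counts as pressed from 0.0045.
- start_top (a point): Centre of the top of the start button, 22 mm above the apron when up; on the same apron, 115 mm to the right of the selector's axis (looking from front to back). Press straight down.
- beaker: Glass beaker, 66 mm wide and 66 mm high, standing on the stirrer's round plate 88 mm above the table, about 165 mm behind the selector; origin at the centre of its underside. Leave it alone.
- vial: Small closed amber vial, 22 mm wide and 45 mm high, standing on the right part of the stirrer's rear housing, 80 mm above the table; origin at the centre of its underside. Leave it alone.
- cap: Loose brass screw cap, 28 mm wide and 12 mm high, lying on the apron near its front edge, between the selector and the start button; origin at the centre of its underside. Leave it alone.
- bottle: Closed clear glass bottle, 72 mm wide and 230 mm high, standing on the table to the right of the stirrer; origin at the centre of its underside. Leave it alone.
- cup: Upturned clear plastic cup, 72 mm wide and 95 mm high, on the table to the right of the stirrer; origin at the centre of its underside. Leave it alone.
- jar: Closed amber jar, 60 mm wide and 75 mm high, on the table to the left of the stirrer; origin at the centre of its underside. Leave it alone.
- spatula: Steel laboratory spatula, 170 mm long, lying on the table to the left of the stirrer. Leave it alone.

How it is judged:
On the way, in this order (a step that is already met when the one before it is completed fails the run):
1. the selector is at speed 5 (value of joint selector between 2.49 and 2.75 rad), for 0.3 s.
2. the start button is pressed down (value of joint start above 0.0045 m), for 0.04 s.
At the end, for the whole second after the job is handed in: The selector rests at speed 5 (2.49 to 2.75 rad), the start button has been pressed after that and is up again (under 1.5 mm), and the beaker, vial and bottle stand upright (all of step 1 and value of joint start below 0.0015 m and angle between each of beaker, vial, bottle's own z axis and vertical below 0.1 rad and linear speed of each of beaker, vial below 0.02 m/s); the robot touches nothing.
It fails at once if the selector is turned past speed 5 (beyond 2.98 rad) (value of joint selector above 2.98 rad).
It fails at once if start is pressed before the selector is at 5 (value of joint start above 0.0045 m and value of joint selector below 2.4 rad).
It fails at once if the selector is gripped or forced (over 25 N on it) (contact force between the fingers and selector above 25 N).
It fails at once if a bystander is moved more than 25 mm or knocked over (distance of any of beaker, vial, cap, bottle, cup, jar, spatula from where it was at the start of the episode above 0.025 m).
It also fails if it takes over 51 s, if anything falls off the work surface, if the arm or the gripper's body presses on something with over 40 N, if the wrist force passes 120 N, or if a joint passes its speed limit or range.

## Robot

A 7-joint arm with a two-finger parallel gripper is mounted at the origin on the work surface. World frame = base frame: x ahead of the robot, y to its left, z up, the work surface at z = 0. Lengths are in m, angles in rad, forces in N, time in s.
With the tool pointing down it reaches from about 0.4 to 0.85 m from the base axis. Payload 10.4 kg.
Tool frame: the origin (TCP) lies where the fingers leave the gripper's body, on its centre line; the fingertips stand 70 mm ahead of it and the grasp point (between the pads) lies r.grip_depth ahead of it (r.grip_depth is the distance from the TCP to the grasp point, in m); z points along the fingers, y is the direction in which the jaws open and shut (so a half turn about z gives the same grasp; the last joint's range is limited). The gripper opens to 87 mm and grips with 3 to 60 N. Pads are 19 mm wide; open, the fingers measure 117 mm over their backs; the gripper's body (75 mm by 190 mm) begins 51 mm behind the grasp point.
Start: joints at [1.278, 0.332, -0.065, 1.46, 0.022, 1.35, -0.088], TCP at [0.167, -0.602, 0.292] pointing down, gripper open.
Joint ranges: [-2.6, 2.6], [-0.5, 2.12], [-1.47, 1.34], [0.16, 2.42], [-1.27, 4.41], [0.06, 2.06], [-2.6, 2.6]. Speed limits (rad/s): [2.22, 2.22, 2.79, 2.79, 3.14, 3.14, 3.14].

## Interface

Orientations are given as a unit quaternion [x, y, z, w].
In Python, from bench import monitor, viewer, workorder, nets, r gives the robot as it stands.
- The arm moves only by the tool drive_tool, never from a script. Its argument "plan" is a list of rows, each an object of numbers: "rx", "ry", "rz": the turn, a rotation vector about the tool's x, y, z in units of 360 degrees (1.0 is 360 degrees); "x", "y", "z": the shift along the tool's x, y, z in units of 1000 mm (1.0 is 1000 mm); "fingers": the opening, from 0 (shut) to 1 (fully open). In form: [{"rx": .., "ry": .., "rz": .., "x": .., "y": .., "z": .., "fingers": ..}, ...]. A call has 1 to 12 rows; each row is the pose to reach, as a shift and turn from the pose commanded when the call began, along the tool's axes at that moment, turning the shorter way round; what a row does not reach only later rows make up. A row lasts 1/8 s, in which the tool goes at most 62.5 mm and 10.7 degrees, less where a joint would pass 70% of its speed; a pose out of reach is approached as far as the arm can. A call with a number of a shift or a turn outside -1 to 1 is refused whole. A call with a gripper value outside its range is refused whole. The fingers move at their own pace and stop on an object; "squeeze" is the grip in N (left out, the last holds). Time passes only in rows, so rows that repeat a pose let the fingers close. It gives the time, the measured TCP pose, the force and the opening at its end, in the units of the state.
- monitor.read_state(): the state, without advancing time (a new reading comes with each control period).
- viewer.camera(name): name is "scene" or "side" or "wrist"; returns a dict with "color" (400x640x3 uint8, red, green, blue), "depth" (400x640 float32, m along the optical axis (not along the pixel's ray), 0 where there is no reading), "camera_matrix" (3x3 intrinsics, pixels), "xyz" and "rotation" of the camera in the world. Camera axes: x right, y down, z forward; pixel columns grow to the right and rows downward; lengths in m; the calibration is good to about 2 mm. The wrist camera is an equidistant fisheye: a pixel r from the principal point sees the ray r / f radians off the axis. A picture is of the moment at which its call begins.
- workorder.close_job(): hands the job in, once; it reports no verdict.
Trained networks look in the newest picture that a camera, given by its name, has taken for a name from the list of things; names that differ only in an ending like _2 or _b are one class to them, and where a whole thing is asked for, a point or a joint stands for the part that bears it (a point fixed in the world has none). Each returns a list of dicts, best first, with "confidence" (0 to 1); they miss things now and then, are a little off and sometimes report something else, mostly with a low value. They report only what shows in the picture. A call takes as long as a camera call.
- nets.find_in(label, camera): "centre" ([x, y, z] in m, in world coordinates, good to about 4 mm: the middle of the surface that is visible of it).
- nets.regions_of(label, camera): "region" (400x640 bool, what is visible of it).
The state is a dict: "time": time; "joint_positions": joint angles; "joint_vel": joint speeds; "joint_torque": joint torques, N m; "ee_pos": TCP position; "eef_rot": TCP orientation; "ft_force": force on the tool from outside, world axes, zero at the start; "torque": the same for the moment, N m; "width": finger opening in m.
Only numpy, scipy, OpenCV 4.12 (cv2) and the standard library are available. Lean on these libraries where they do the work, as an engineer would, in place of code of your own. Each camera call takes 0.05 s, during which the arm holds its last target.

## Working session

There is one attempt and no reset: what is moved stays moved. The work goes in short steps, Python scripts to look and compute and a tool call to move; the robot and the scene stay as the last step left them, time stands still between calls to the robot, and variables do not carry over. Pictures are saved under pics/ and viewed, and the job is handed in when it is done.

Besides the shell and the picture viewer there is one more tool, called after ">>>" by a JSON object that holds its "api" and its "payload", one argument or row to a line. drive_tool: Moves the arm, as the interface text tells. Its arguments: {"type":"object","properties":{"plan":{"type":"array","items":{"type":"object","properties":{"rx":{"type":"number","minimum":-1,"maximum":1},"ry":{"type":"number","minimum":-1,"maximum":1},"rz":{"type":"number","minimum":-1,"maximum":1},"x":{"type":"number","minimum":-1,"maximum":1},"y":{"type":"number","minimum":-1,"maximum":1},"z":{"type":"number","minimum":-1,"maximum":1},"fingers":{"type":"number"}}}},"squeeze":{"type":"number"}},"required":["plan"]}

```bash
ls; mkdir -p pics; python3 - <<'E'
from bench import monitor, viewer, workorder, nets, r
import cv2,numpy as np
s=monitor.read_state();print(s, r.grip_depth)
for n in ["scene","side","wrist"]:
    c=viewer.camera(n);cv2.imwrite(f"pics/{n}0.png",c["color"][:,:,::-1]);print(n,c["xyz"],c["rotation"],c["camera_matrix"])
    for l in ["selector","start","selector_axis","selector_nose","start_top","stirrer","cap","beaker","vial","bottle","cup","jar"]:
        try:
            for d in nets.find_in(l,n)[:1]: print(l,np.round(d["centre"],4),round(d["confidence"],2))
        except Exception as e: print(l,e)
E
```

```text
pics
{'time': 0.0, 'joint_positions': array([ 1.27840208,  0.33287466, -0.06469044,  1.46097095,  0.02162939,
        1.34987585, -0.08850072]), 'joint_vel': array([-0.00124548, -0.00063315,  0.00013387, -0.00020136,  0.00144285,
        0.00023412, -0.00037976]), 'joint_torque': array([-1.06505853e-03, -6.23273921e+01,  2.38095748e-02, -3.89900136e+01,
       -6.14511967e-02,  3.99644079e-02,  7.18273850e-05]), 'ee_pos': array([ 0.16649055, -0.60211273,  0.29143796]), 'eef_rot': array([ 9.90913686e-01,  1.34497412e-01, -1.44840476e-04, -7.01459145e-04]), 'ft_force': array([-0.19727353, -0.22835368, -1.44723359]), 'torque': array([-0.01550833, -0.01677822, -0.02896262]), 'width': 0.08698839565922865} 0.051
scene [ 1.54006067 -0.05081291  1.21225612] [ 0.66714321  0.65838438 -0.23936758 -0.25328462] [[474.43687551   0.         316.10750404]
 [  0.         474.43687551 197.47732217]
 [  0.           0.           1.        ]]
selector [ 0.5288 -0.0542  0.0625] 0.55
start [ 0.5585 -0.1689  0.075 ] 0.43
selector_axis [ 0.5611 -0.1655  0.0779] 0.66
selector_nose [ 0.5331 -0.0536  0.0673] 0
[... 385 characters left out ...]
202.5371588 ]
 [  0.           0.           1.        ]]
selector [ 0.5138 -0.0629  0.0627] 0.87
selector_axis [ 0.5918 -0.1034  0.064 ] 0.87
selector_nose [ 0.5168 -0.0618  0.0618] 0.79
start_top [ 0.5517 -0.1705  0.0756] 0.58
stirrer [ 0.5943 -0.0941  0.0659] 0.95
cap [ 0.4932 -0.1342  0.0689] 0.6
beaker [ 0.6862 -0.0328  0.1307] 0.67
vial [ 0.7076 -0.1409  0.1165] 0.44
bottle [ 0.5848 -0.4407  0.1457] 0.89
cup [ 0.478  -0.3841  0.0761] 0.71
jar [0.5593 0.4286 0.0488] 0.89
wrist [ 0.24412525 -0.5809077   0.38560066] [ 0.78717865 -0.59871744 -0.08989381  0.1175002 ] [[309.70691629   0.         319.56651984]
 [  0.         309.70691629 198.48693031]
 [  0.           0.           1.        ]]
```

```bash
python3 - <<'E'
import cv2
a=cv2.imread("pics/side0.png");print(a.shape)
cv2.imwrite("pics/s0crop.png",cv2.resize(a[100:300,250:510],None,fx=3,fy=3,interpolation=cv2.INTER_CUBIC))
a=cv2.imread("pics/scene0.png");
cv2.imwrite("pics/c0crop.png",cv2.resize(a[100:300,250:510],None,fx=3,fy=3,interpolation=cv2.INTER_CUBIC))
E
```

```text
(400, 640, 3)
```

View pics/side0.png

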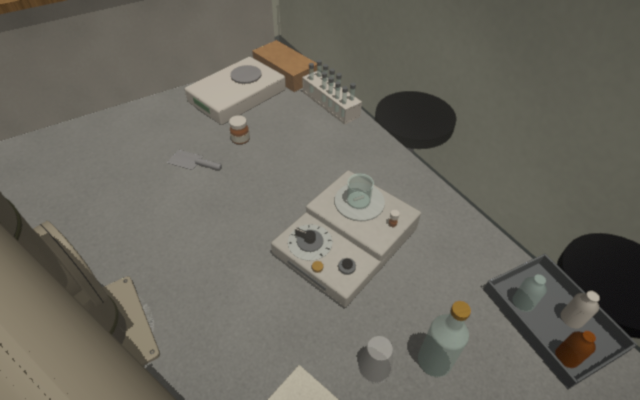

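View pics/scene0.png

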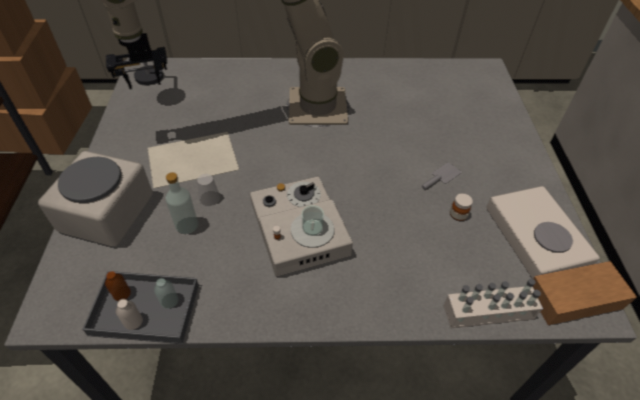

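```bash
python3 - <<'E'
import cv2
a=cv2.imread("pics/side0.png")
cv2.imwrite("pics/s0crop.png",cv2.resize(a[165:305,265:425],None,fx=5,fy=4.2,interpolation=cv2.INTER_CUBIC)[:590])
a=cv2.imread("pics/scene0.png");
cv2.imwrite("pics/c0crop.png",cv2.resize(a[170:275,245:360],None,fx=5.5,fy=5.5,interpolation=cv2.INTER_CUBIC))
E
```

```text
(no output)
```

View pics/s0crop.png

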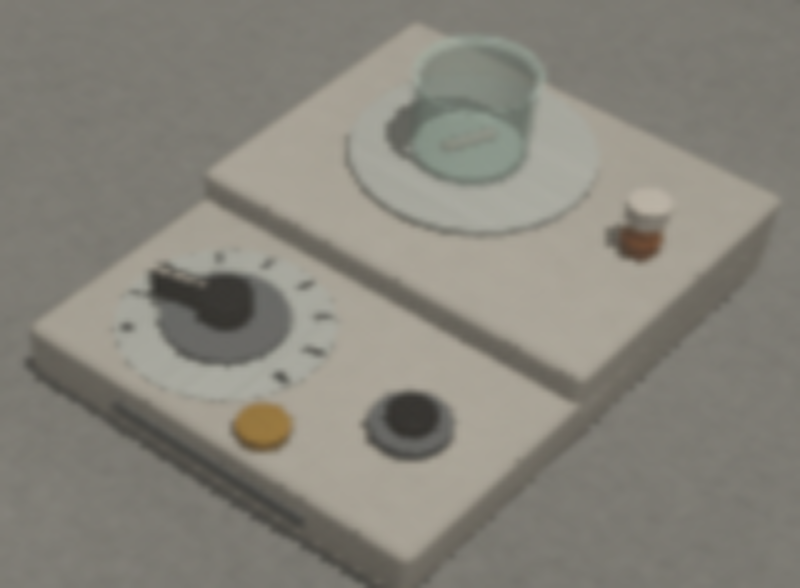

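View pics/c0crop.png

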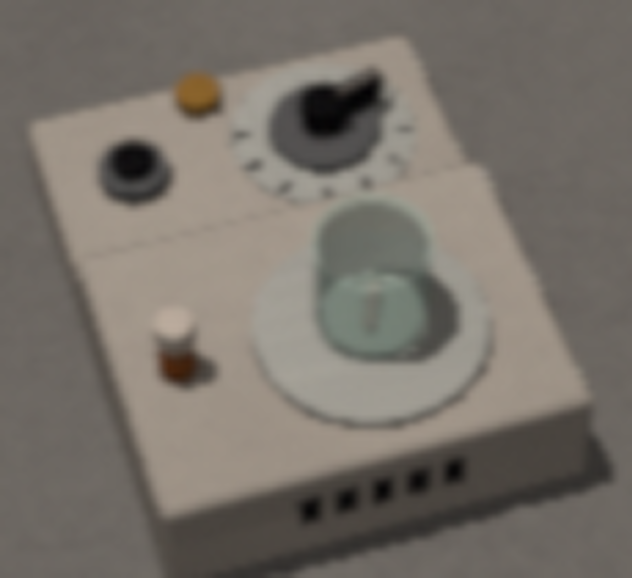

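```bash
cat > h.py <<'E'
import numpy as np,cv2
from scipy.spatial.transform import Rotation as R
def bp(c,u,v,z):
    K=c["camera_matrix"];q=np.array(c["rotation"])
    M=R.from_quat(q).as_matrix() if q.size==4 else q
    d=M@np.array([(u-K[0,2])/K[0,0],(v-K[1,2])/K[1,1],1.]);t=(z-c["xyz"][2])/d[2]
    return np.array(c["xyz"])+t*d
def proj(c,P):
    q=np.array(c["rotation"]);M=R.from_quat(q).as_matrix() if q.size==4 else q
    p=(np.atleast_2d(P)-c["xyz"])@M;K=c["camera_matrix"]
    return np.c_[K[0,0]*p[:,0]/p[:,2]+K[0,2],K[1,1]*p[:,1]/p[:,2]+K[1,2]]
E
python3 - <<'E'
from h import *
from bench import viewer,nets
c=viewer.camera("side")
S=lambda a,b:(265+a/5,165+b/4.2)
m={'hubtop':(225,298,.086),'btn':(412,413,.077),'dot':(127,327,.055),'1':(140,292,.055),'3':(220,258,.055),'4':(268,263,.055),'5':(303,283,.055),'6':(323,317,.055),'7':(315,352,.055),'8':(281,377,.055),'tip':(158,266,.086),'cap':(263,420,.067)}
P={}
for k,(a,b,z) in m.items():
    P[k]=bp(c,*S(a,b),z); print(k,P[k].round(4))
# fit marks: centre + heading
ks=['dot','1','3','4','5','6','7','8'];n=np.array([0,1,3,4,5,6,7,8])
from scipy.optimize import least_squares
Q=np.array([P[k][:2] for k in ks])
def f(p):
    a=np.radians(135-30*n)+p[2];return (Q-(p[:2]+.048*np.c_[np.cos(a),np.sin(a)])).ravel()
s=least_squares(f,[.52,-.06,0]);print(s.x,np.degrees(s.x[2]),np.abs(s.fun).max())
d=P['tip'][:2]-P['hubtop'][:2];print('wing',np.degrees(np.arctan2(d[1],d[0])-s.x[2]),np.linalg.norm(d))
x=s.x;print('start pred',x[:2]+.115*np.array([np.sin(x[2]),-np.cos(x[2])]))
c2=viewer.camera("scene");S2=lambda a,b:(245+a/5.5,170+b/5.5)
for k,(a,b,z) in {'hub':(325,108,.086),'btn':(135,160,.077),'tip':(372,78,.086)}.items():print(k,bp(c2,*S2(a,b),z).round(4))
for cc,nm in((c,'side'),(c2,'scene')):
  if True:
    d=cc["depth"];K=cc["camera_matrix"]
    for l in ["selector_nose","start_top"]:
        for o in nets.find_in(l,nm):print(nm,l,o)
E
```

```text
hubtop [ 0.5193 -0.0625  0.086 ]
btn [ 0.5551 -0.1696  0.077 ]
dot [ 0.4794 -0.0349  0.055 ]
1 [ 0.4977 -0.0159  0.055 ]
3 [ 0.545  -0.0147  0.055 ]
4 [ 0.5637 -0.0307  0.055 ]
5 [ 0.5706 -0.0529  0.055 ]
6 [ 0.5653 -0.0794  0.055 ]
7 [ 0.5483 -0.0985  0.055 ]
8 [ 0.5249 -0.1047  0.055 ]
tip [ 0.5037 -0.0254  0.086 ]
cap [ 0.4979 -0.1318  0.067 ]
[ 0.52277846 -0.05677281  0.30582348] 17.52239490484125 0.0017825931861659497
wing 95.41430471648503 0.04026452384752932
start pred [ 0.55740249 -0.16643673]
hub [ 0.5357 -0.0546  0.086 ]
btn [ 0.5668 -0.1633  0.077 ]
tip [ 0.5123 -0.0271  0.086 ]
side selector_nose {'centre': [0.5172, -0.0634, 0.0615], 'confidence': 0.92}
side start_top {'centre': [0.5555, -0.1707, 0.0737], 'confidence': 0.47}
scene selector_nose {'centre': [0.5335, -0.054, 0.0691], 'confidence': 0.68}
scene selector_nose {'centre': [0.7229, -0.1317, 0.119], 'confidence': 0.37}
scene start_top {'centre': [0.5583, -0.1643, 0.0713], 'confidence': 0.47}
```

>>> {"api": "drive_tool", "payload": {
  "plan": [
    {"x": 0.03,"y": -0.03,"z": -0.01,"fingers": 0},
    {"x": 0.07,"y": -0.07,"z": -0.01,"fingers": 0},
    {"x": 0.11,"y": -0.11,"z": -0.01,"fingers": 0},
    {"x": 0.15,"y": -0.15,"z": -0.01,"fingers": 0},
    {"x": 0.19,"y": -0.19,"z": -0.01,"fingers": 0},
    {"x": 0.23,"y": -0.23,"z": -0.01,"fingers": 0},
    {"x": 0.27,"y": -0.27,"z": -0.01,"fingers": 0},
    {"x": 0.31,"y": -0.32,"z": -0.01,"fingers": 0},
    {"x": 0.34,"y": -0.36,"z": -0.01,"fingers": 0},
    {"x": 0.36,"y": -0.39,"z": -0.01,"fingers": 0},
    {"x": 0.37,"y": -0.4,"z": -0.01,"fingers": 0},
    {"x": 0.37,"y": -0.4,"z": -0.01,"fingers": 0}
  ]
}}

```text
validation failed for argument at $.pl...
```

```bash
python3 - <<'E'
from h import *
from bench import viewer,nets,monitor
s=monitor.read_state();print(s["ee_pos"],s["eef_rot"],s["width"],s["joint_positions"].round(2),s["time"])
c=viewer.camera("wrist");cv2.imwrite("pics/w1.png",c["color"][:,:,::-1]);print(c["xyz"],c["rotation"])
for l in ["selector","selector_nose","start_top","cap"]:
    for d in nets.find_in(l,"wrist")[:2]: print(l,np.round(d["centre"],4),round(d["confidence"],2))
E
```

```text
[ 0.1666049  -0.60241145  0.29228518] [9.90914384e-01 1.34494160e-01 1.93131357e-05 5.69974427e-05] 0.08684350786341127 [ 1.28  0.33 -0.06  1.46  0.02  1.35 -0.09] 2.25
[ 0.24412533 -0.58090758  0.38560107] [ 0.78717871 -0.59871739 -0.0898936   0.11750029]
```

View pics/w1.png

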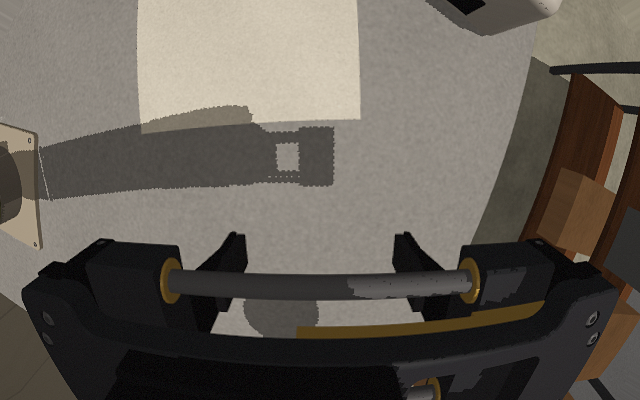

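>>> {"api": "drive_tool", "payload": {
  "plan": [
    {"rx": 0.0,"ry": 0.0,"rz": 0.0,"x": 0.03,"y": -0.03,"z": -0.01,"fingers": 0.0},
    {"rx": 0.0,"ry": 0.0,"rz": 0.0,"x": 0.07,"y": -0.07,"z": -0.01,"fingers": 0.0}
  ]
}}

```text
time: 2.75
ee_pos: [0.2154, -0.5161, 0.3027]
eef_rot: [0.991, 0.133, 0.0, 0.001]
ft_force: [1.5, 0.4, -0.7]
width: 0.0741
```

>>> {"api": "drive_tool", "payload": {
  "plan": [
    {"rx": 0.0,"ry": 0.0,"rz": 0.0,"x": 0.04,"y": -0.04,"z": 0.0,"fingers": 0.0},
    {"rx": 0.0,"ry": 0.0,"rz": 0.0,"x": 0.08,"y": -0.08,"z": 0.0,"fingers": 0.0},
    {"rx": 0.0,"ry": 0.0,"rz": 0.0,"x": 0.12,"y": -0.12,"z": 0.0,"fingers": 0.0},
    {"rx": 0.0,"ry": 0.0,"rz": 0.0,"x": 0.16,"y": -0.16,"z": 0.0,"fingers": 0.0},
    {"rx": 0.0,"ry": 0.0,"rz": 0.0,"x": 0.2,"y": -0.21,"z": 0.0,"fingers": 0.0},
    {"rx": 0.0,"ry": 0.0,"rz": 0.0,"x": 0.24,"y": -0.26,"z": 0.0,"fingers": 0.0},
    {"rx": 0.0,"ry": 0.0,"rz": 0.0,"x": 0.27,"y": -0.3,"z": 0.0,"fingers": 0.0},
    {"rx": 0.0,"ry": 0.0,"rz": 0.0,"x": 0.29,"y": -0.32,"z": 0.0,"fingers": 0.0},
    {"rx": 0.0,"ry": 0.0,"rz": 0.0,"x": 0.3,"y": -0.33,"z": 0.0,"fingers": 0.0},
    {"rx": 0.0,"ry": 0.0,"rz": 0.0,"x": 0.3,"y": -0.33,"z": 0.0,"fingers": 0.0},
    {"rx": 0.0,"ry": 0.0,"rz": 0.0,"x": 0.3,"y": -0.33,"z": 0.0,"fingers": 0.0}
  ]
}}

```text
time: 4.12
ee_pos: [0.4161, -0.1196, 0.3021]
eef_rot: [0.991, 0.134, -0.0, 0.0]
ft_force: [-0.0, -0.4, -1.1]
width: 0.0003
```

```bash
python3 - <<'E'
from h import *
from bench import viewer,nets,monitor
s=monitor.read_state();print(s["ee_pos"],s["eef_rot"],s["width"],s["joint_positions"].round(2),s["time"])
c=viewer.camera("wrist");cv2.imwrite("pics/w1b.png",c["color"][:,:,::-1]);print(c["xyz"],c["rotation"])
np.savez("w1b.npz",**{k:c[k] for k in c})
for l in ["selector_nose","start_top"]:
    for d in nets.find_in(l,"wrist")[:2]: print(l,np.round(d["centre"],4),round(d["confidence"],2))
print(monitor.read_state()["time"])
E
```

```text
[ 0.41612075 -0.11956116  0.30212781] [ 9.91041086e-01  1.33557224e-01 -1.81100645e-04  4.16549423e-05] 0.0002742758152689648 [ 0.78 -0.08 -0.57  1.89 -0.04  1.32 -1.08] 4.125
[ 0.49372644 -0.09822103  0.39541122] [ 0.78659342 -0.59943832 -0.09015225  0.11754599]
selector_nose [ 0.5187 -0.0575  0.0653] 0.73
selector_nose [ 0.4998 -0.1304  0.067 ] 0.24
start_top [ 0.5548 -0.1679  0.0735] 0.69
4.275
```

View pics/w1b.png

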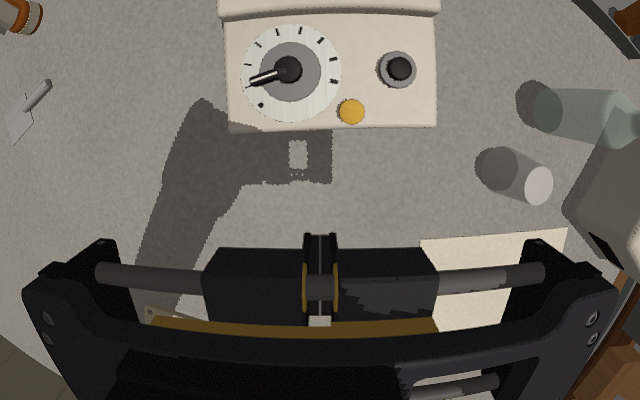

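```bash
python3 - <<'E'
from h import *
c=np.load("w1b.npz");a=c["color"][:,:,::-1]
cv2.imwrite("pics/w1z.png",cv2.resize(a[15:140,230:350],None,fx=4.8,fy=4.8,interpolation=cv2.INTER_CUBIC))
cv2.imwrite("pics/w1z2.png",cv2.resize(a[10:140,335:445],None,fx=4.5,fy=4.5,interpolation=cv2.INTER_CUBIC))
E
```

```text
(no output)
```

View pics/w1z.png

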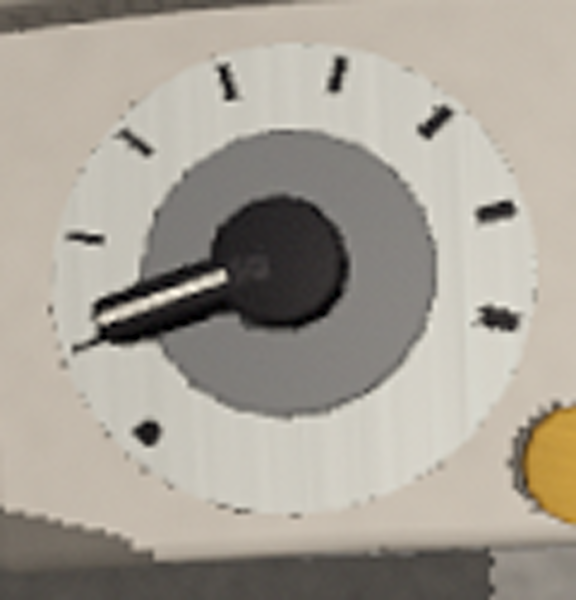

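View pics/w1z2.png

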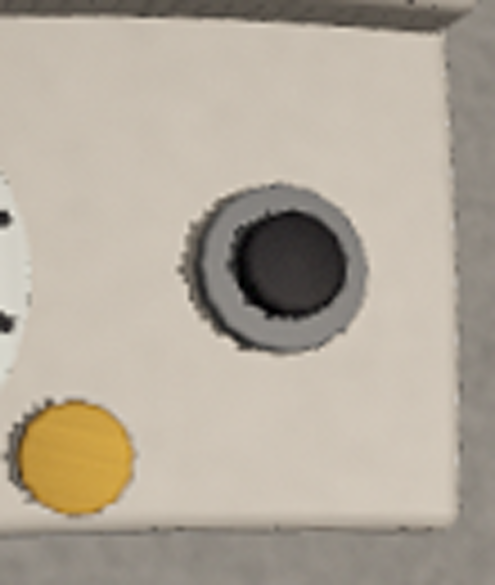

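```bash
cat >> h.py <<'E'
def bpw(c,u,v,z):
    K=c["camera_matrix"];q=np.array(c["rotation"])
    M=R.from_quat(q).as_matrix() if q.size==4 else q
    a=np.array([u-K[0,2],v-K[1,2]]);rr=np.linalg.norm(a);th=rr/K[0,0]
    d=M@np.array([*(a/rr*np.sin(th)),np.cos(th)]);t=(z-c["xyz"][2])/d[2]
    return np.array(c["xyz"])+t*d
E
python3 - <<'E'
from h import *
from scipy.optimize import least_squares
c=np.load("w1b.npz")
m=[(148,432),(75,348),(85,238),(135,141),(228,82),(338,74),(436,121),(496,211),(497,318)]
g=lambda a,b,z:bpw(c,230+(a+.5)/4.8-.5,15+(b+.5)/4.8-.5,z)
Q=np.array([g(a,b,.055)[:2] for a,b in m]);n=np.arange(9)
def f(p):
    a=np.radians(135-30*n)+p[2];return (Q-(p[:2]+.048*np.c_[np.cos(a),np.sin(a)])).ravel()
s=least_squares(f,[.52,-.06,0.3]);x=s.x;print(x,np.degrees(x[2]),np.abs(s.fun).max())
print('hub',g(281,262,.086),'disc',g(290,272,.064))
t=g(100,320,.086);h=g(228,270,.086);d=t-h;print('wing',np.degrees(np.arctan2(d[1],d[0])-x[2]),t)
print('pred btn',x[:2]+.115*np.array([np.sin(x[2]),-np.cos(x[2])]),'btn',bpw(c,335+291/4.5,10+264/4.5,.077),'ring',bpw(c,335+284/4.5,10+268/4.5,.06))
D=c["depth"];print(D[68,288],D[69,399], c["xyz"][2])
print('fingers', bpw(c,303,235,.24),bpw(c,339,235,.24))
E
```

```text
[ 0.52244536 -0.05638259  0.30294449] 17.35744045460794 0.0028735235126442354
hub [ 0.52191903 -0.05822489  0.086     ] disc [ 0.52220918 -0.05790258  0.064     ]
wing 107.12942526903574 [ 0.50155216 -0.02447258  0.086     ]
pred btn [ 0.55675353 -0.16614574] btn [ 0.55592834 -0.16618027  0.077     ] ring [ 0.55770321 -0.16841784  0.06      ]
0.28375873 0.29076427 0.39541121810230073
fingers [ 0.42519065 -0.10750751  0.24      ] [ 0.43041842 -0.12652249  0.24      ]
```

```bash
cat > sim.py <<'E'
import numpy as np
def ang(xc,yc,hx,hy):
    # largest tool angle theta at which wing (r 14..40, half 5) is clear of block, with block on its ccw side
    e=np.linspace(-1,1,41)
    b=np.array([(xc+hx*a,yc+s*hy) for a in e for s in(-1,1)]+[(xc+s*hx,yc+hy*a) for a in e for s in(-1,1)])
    hub=np.hypot(*b.T).min()
    for t in np.arange(125,-40,-.5):
        u=np.array([np.cos(np.radians(t)),np.sin(np.radians(t))]);n=np.array([-u[1],u[0]])
        r=b@u;d=b@n
        if not np.any((r>0)&(r<40)&(np.abs(d)<5)) : 
            # ensure block on ccw side
            m=(r>0)&(r<40)
            if not m.any() or d[m].min()>=5: return t,round(hub*1,3)
    return None,hub
for xc,yc in [(-40,30),(-30,30),(-26,30),(-22,30),(-18,30),(-15,30),(-12,30),(-8,34),(-4,38),(0,40),(2,42),(4,42),(6,42),(8,40),(10,40),(14,40),(16,36),(18,34),(20,32),(22,30),(24,28),(26,24),(27,20),(27,18),(27,16),(27,14),(27,12)]:
    print(xc,yc,ang(xc,yc,9.5,10),ang(xc,yc,9.5,15))
E
python3 sim.py
```

```text
-40 30 (np.float64(125.0), np.float64(36.473)) (np.float64(125.0), np.float64(33.989))
-30 30 (np.float64(113.5), np.float64(28.64)) (np.float64(113.5), np.float64(25.402))
-26 30 (np.float64(107.0), np.float64(25.928)) (np.float64(107.0), np.float64(22.299))
-22 30 (np.float64(101.0), np.float64(23.585)) (np.float64(100.5), np.float64(19.526))
-18 30 (np.float64(95.0), np.float64(21.731)) (np.float64(95.0), np.float64(17.241))
-15 30 (np.float64(90.5), np.float64(20.742)) (np.float64(90.5), np.float64(15.977))
-12 30 (np.float64(82.5), np.float64(20.156)) (np.float64(80.0), np.float64(15.207))
-8 34 (np.float64(74.0), np.float64(24.0)) (np.float64(70.0), np.float64(19.0))
-4 38 (np.float64(68.5), np.float64(28.001)) (np.float64(64.0), np.float64(23.001))
0 40 (np.float64(63.0), np.float64(30.0)) (np.float64(58.0), np.float64(25.0))
2 42 (np.float64(61.5), np.float64(32.0)) (np.float64(57.0), np.float64(27.0))
4 42 (np.float64(58.5), np.float64(32.001)) (np.float64(53.5), np.float64(27.001))
6 42 (np.float64(56.0), np.float64(32.0)) (np.float64(50.5), np.float64(27.001))
8 40 (np.flo
[... 449 characters left out ...]
.float64(21.5), np.float64(19.981))
22 30 (np.float64(24.5), np.float64(23.585)) (np.float64(17.0), np.float64(19.526))
24 28 (np.float64(20.5), np.float64(23.114)) (np.float64(13.0), np.float64(19.474))
26 24 (np.float64(13.5), np.float64(21.639)) (np.float64(6.0), np.float64(18.795))
27 20 (np.float64(7.5), np.float64(20.156)) (np.float64(0.0), np.float64(18.2))
27 18 (np.float64(4.5), np.float64(19.242)) (np.float64(-7.0), np.float64(17.755))
27 16 (np.float64(1.5), np.float64(18.5)) (np.float64(-13.5), np.float64(17.529))
27 14 (np.float64(-3.5), np.float64(17.951)) (np.float64(-20.0), np.float64(17.502))
27 12 (np.float64(-10.0), np.float64(17.614)) (np.float64(-26.5), np.float64(17.5))
```

>>> {"api": "drive_tool", "payload": {
  "plan": [
    {"rx": 0.0,"ry": 0.0,"rz": 0.0,"x": 0.03,"y": -0.025,"z": 0.03,"fingers": 0.0},
    {"rx": 0.0,"ry": 0.0,"rz": 0.0,"x": 0.06,"y": -0.05,"z": 0.06,"fingers": 0.0},
    {"rx": 0.0,"ry": 0.0,"rz": 0.0,"x": 0.077,"y": -0.062,"z": 0.09,"fingers": 0.0},
    {"rx": 0.0,"ry": 0.0,"rz": 0.0,"x": 0.077,"y": -0.062,"z": 0.11,"fingers": 0.0},
    {"rx": 0.0,"ry": 0.0,"rz": 0.0,"x": 0.077,"y": -0.062,"z": 0.12,"fingers": 0.0},
    {"rx": 0.0,"ry": 0.0,"rz": 0.0,"x": 0.077,"y": -0.062,"z": 0.12,"fingers": 0.0}
  ]
}}

```text
time: 5.03
ee_pos: [0.474, -0.0386, 0.1821]
eef_rot: [0.991, 0.134, -0.0, -0.0]
ft_force: [0.2, -0.2, -0.4]
width: 0.0006
```

```bash
cat > look.py <<'E'
import sys
from h import *
from bench import viewer,monitor
s=monitor.read_state();p=s["ee_pos"]
q=s["eef_rot"];h=2*np.arctan2(q[1],q[0]);d=p[:2]-np.array([.5223,-.057])
ch,sh=np.cos(h),np.sin(h)
print("t",s["time"],"z",p[2].round(4),"rel x,left mm",1000*(d@[ch,sh]),1000*(d@[-sh,ch]),"F",s["ft_force"].round(1),np.degrees(h))
n=sys.argv[1]
c=viewer.camera("wrist");cv2.imwrite(f"pics/{n}.png",c["color"][:,:,::-1])
c=viewer.camera("side");cv2.imwrite(f"pics/{n}s.png",cv2.resize(c["color"][185:285,265:385,::-1],None,fx=5,fy=5,interpolation=cv2.INTER_CUBIC))
E
python3 look.py w2
```

```text
t 5.025 z 0.1821 rel x,left mm -41.65245418938313 30.593318051253206 F [ 0.2 -0.2 -0.4] 15.404344451555431
```

View pics/w2.png

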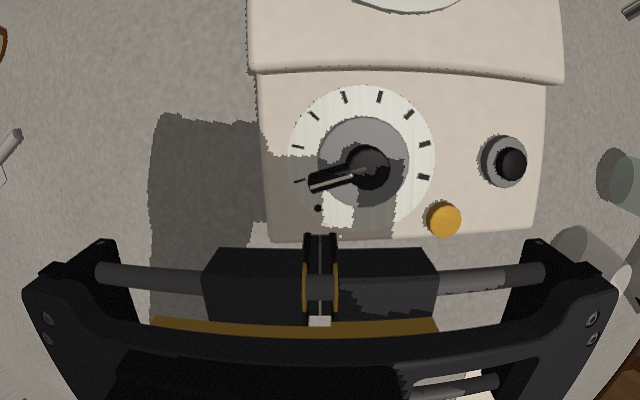

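View pics/w2s.png

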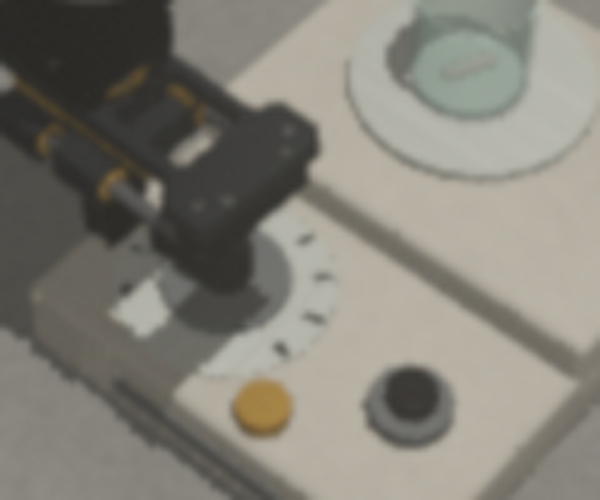

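>>> {"api": "drive_tool", "payload": {
  "plan": [
    {"rx": 0.0,"ry": 0.0,"rz": 0.0,"x": 0.0,"y": 0.0,"z": 0.015,"fingers": 0.0},
    {"rx": 0.0,"ry": 0.0,"rz": 0.0,"x": 0.0,"y": 0.0,"z": 0.03,"fingers": 0.0},
    {"rx": 0.0,"ry": 0.0,"rz": 0.0,"x": 0.0,"y": 0.0,"z": 0.04,"fingers": 0.0},
    {"rx": 0.0,"ry": 0.0,"rz": 0.0,"x": 0.0,"y": 0.0,"z": 0.042,"fingers": 0.0},
    {"rx": 0.0,"ry": 0.0,"rz": 0.0,"x": 0.0,"y": 0.0,"z": 0.042,"fingers": 0.0}
  ]
}}

```text
time: 5.75
ee_pos: [0.4744, -0.0379, 0.1402]
eef_rot: [0.991, 0.135, -0.0, -0.0]
ft_force: [0.3, 0.2, 0.0]
width: 0.0002
```

```bash
python3 look.py w3
```

```text
t 5.75 z 0.1402 rel x,left mm -41.115380344022995 31.180919689981213 F [0.3 0.2 0. ] 15.463975617088389
```

View pics/w3.png

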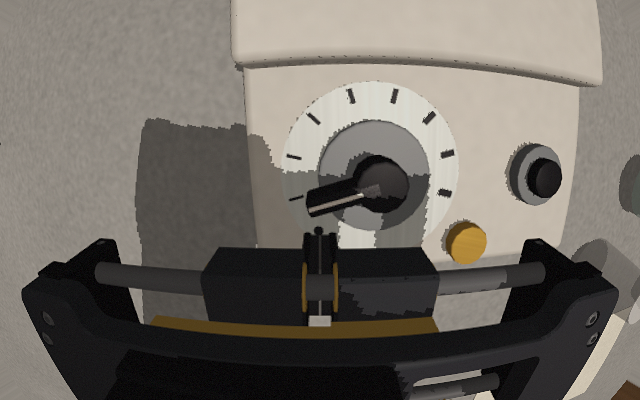

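>>> {"api": "drive_tool", "payload": {
  "plan": [
    {"rx": 0.0,"ry": 0.0,"rz": 0.0,"x": 0.006,"y": 0.0,"z": 0.0,"fingers": 0.0},
    {"rx": 0.0,"ry": 0.0,"rz": 0.0,"x": 0.011,"y": 0.0,"z": 0.0,"fingers": 0.0},
    {"rx": 0.0,"ry": 0.0,"rz": 0.0,"x": 0.014,"y": 0.0,"z": 0.0,"fingers": 0.0},
    {"rx": 0.0,"ry": 0.0,"rz": 0.0,"x": 0.017,"y": 0.0,"z": 0.0,"fingers": 0.0},
    {"rx": 0.0,"ry": 0.0,"rz": 0.0,"x": 0.02,"y": 0.0,"z": 0.0,"fingers": 0.0},
    {"rx": 0.0,"ry": 0.0,"rz": 0.0,"x": 0.023,"y": 0.0,"z": 0.0,"fingers": 0.0},
    {"rx": 0.0,"ry": 0.0,"rz": 0.0,"x": 0.026,"y": 0.0,"z": 0.0,"fingers": 0.0},
    {"rx": 0.0,"ry": 0.0,"rz": 0.0,"x": 0.028,"y": 0.0,"z": 0.0,"fingers": 0.0},
    {"rx": 0.0,"ry": 0.0,"rz": 0.0,"x": 0.028,"y": 0.0,"z": 0.0,"fingers": 0.0}
  ]
}}

```text
time: 6.98
ee_pos: [0.5016, -0.0307, 0.1403]
eef_rot: [0.991, 0.134, 0.0, 0.0]
ft_force: [-0.7, -0.2, -0.8]
width: 0.0005
```

```bash
python3 look.py w4
```

```text
t 6.975 z 0.1403 rel x,left mm -12.903404291939417 30.854785892541738 F [-0.7 -0.2 -0.8] 15.44958194213195
```

View pics/w4.png

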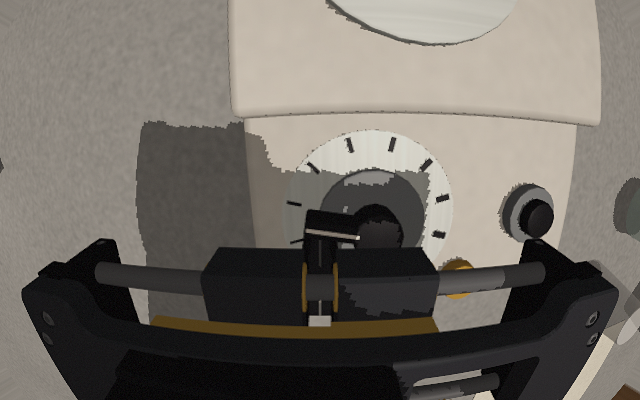

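>>> {"api": "drive_tool", "payload": {
  "plan": [
    {"rx": 0.0,"ry": 0.0,"rz": 0.0,"x": 0.003,"y": -0.002,"z": 0.0,"fingers": 0.0},
    {"rx": 0.0,"ry": 0.0,"rz": 0.0,"x": 0.006,"y": -0.004,"z": 0.0,"fingers": 0.0},
    {"rx": 0.0,"ry": 0.0,"rz": 0.0,"x": 0.009,"y": -0.007,"z": 0.0,"fingers": 0.0},
    {"rx": 0.0,"ry": 0.0,"rz": 0.0,"x": 0.012,"y": -0.009,"z": 0.0,"fingers": 0.0},
    {"rx": 0.0,"ry": 0.0,"rz": 0.0,"x": 0.015,"y": -0.01,"z": 0.0,"fingers": 0.0},
    {"rx": 0.0,"ry": 0.0,"rz": 0.0,"x": 0.018,"y": -0.01,"z": 0.0,"fingers": 0.0},
    {"rx": 0.0,"ry": 0.0,"rz": 0.0,"x": 0.02,"y": -0.01,"z": 0.0,"fingers": 0.0},
    {"rx": 0.0,"ry": 0.0,"rz": 0.0,"x": 0.02,"y": -0.01,"z": 0.0,"fingers": 0.0}
  ]
}}

```text
time: 8.07
ee_pos: [0.5184, -0.0154, 0.1405]
eef_rot: [0.991, 0.135, 0.001, -0.0]
ft_force: [-0.4, 0.4, 0.1]
width: 0.0002
```

```bash
python3 look.py w5
```

```text
t 8.075 z 0.1405 rel x,left mm 7.351578458301148 41.16501211103524 F [-0.4  0.4  0.1] 15.465655267513403
```

View pics/w5.png

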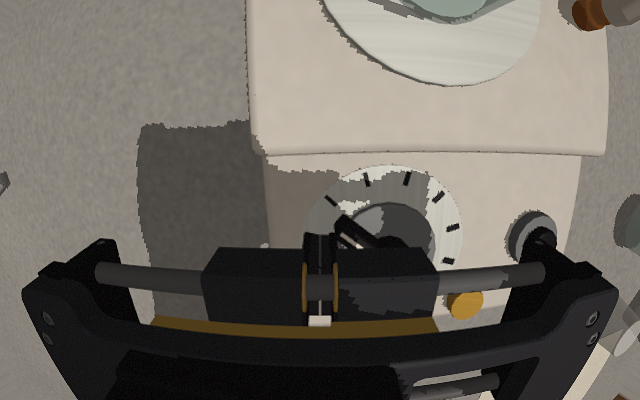

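View pics/w5s.png

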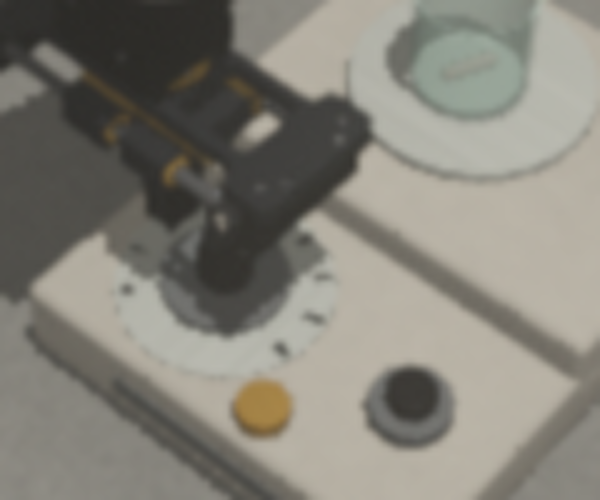

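>>> {"api": "drive_tool", "payload": {
  "plan": [
    {"rx": 0.0,"ry": 0.0,"rz": 0.0,"x": 0.003,"y": 0.001,"z": 0.0,"fingers": 0.0},
    {"rx": 0.0,"ry": 0.0,"rz": 0.0,"x": 0.006,"y": 0.002,"z": 0.0,"fingers": 0.0},
    {"rx": 0.0,"ry": 0.0,"rz": 0.0,"x": 0.008,"y": 0.004,"z": 0.0,"fingers": 0.0},
    {"rx": 0.0,"ry": 0.0,"rz": 0.0,"x": 0.01,"y": 0.006,"z": 0.0,"fingers": 0.0},
    {"rx": 0.0,"ry": 0.0,"rz": 0.0,"x": 0.012,"y": 0.008,"z": 0.0,"fingers": 0.0},
    {"rx": 0.0,"ry": 0.0,"rz": 0.0,"x": 0.013,"y": 0.009,"z": 0.0,"fingers": 0.0},
    {"rx": 0.0,"ry": 0.0,"rz": 0.0,"x": 0.013,"y": 0.009,"z": 0.0,"fingers": 0.0}
  ]
}}

```text
time: 9.05
ee_pos: [0.5332, -0.0209, 0.1403]
eef_rot: [0.991, 0.134, 0.0, 0.0]
ft_force: [-0.9, -0.0, 0.0]
width: 0.0007
```

```bash
python3 look.py w6
```

```text
t 9.05 z 0.1403 rel x,left mm 20.091854156651127 31.9286065454284 F [-0.9 -0.   0. ] 15.449632422803088
```

View pics/w6.png

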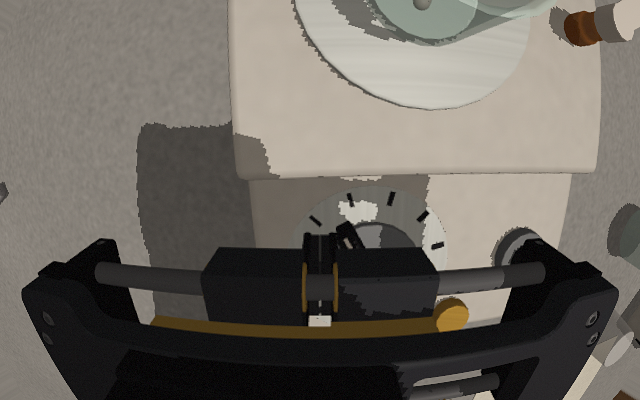

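```bash
python3 - <<'E'
import cv2
a=cv2.imread("pics/w6.png")
cv2.imwrite("pics/w6z.png",cv2.resize(a[170:260,280:460],None,fx=4.4,fy=4.4,interpolation=cv2.INTER_CUBIC))
E
```

```text
(no output)
```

View pics/w6z.png

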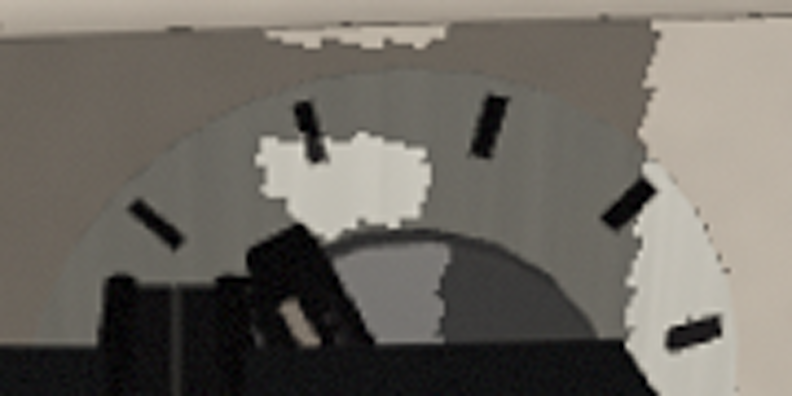

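View pics/w6s.png

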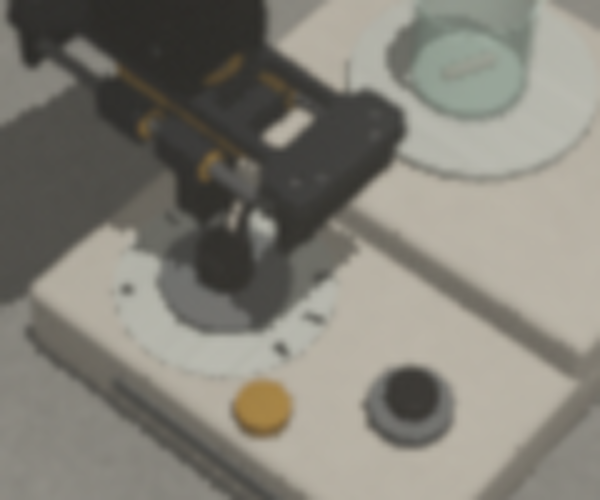

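>>> {"api": "drive_tool", "payload": {
  "plan": [
    {"rx": 0.0,"ry": 0.0,"rz": 0.0,"x": 0.001,"y": 0.001,"z": 0.0,"fingers": 0.0},
    {"rx": 0.0,"ry": 0.0,"rz": 0.0,"x": 0.002,"y": 0.002,"z": 0.0,"fingers": 0.0},
    {"rx": 0.0,"ry": 0.0,"rz": 0.0,"x": 0.003,"y": 0.003,"z": 0.0,"fingers": 0.0},
    {"rx": 0.0,"ry": 0.0,"rz": 0.0,"x": 0.003,"y": 0.003,"z": 0.0,"fingers": 0.0}
  ]
}}

```text
time: 9.65
ee_pos: [0.5367, -0.023, 0.1403]
eef_rot: [0.991, 0.134, 0.0, 0.0]
ft_force: [0.0, 0.6, 0.2]
width: 0.0005
```

```bash
python3 look.py w7;python3 - <<'E'
import cv2
a=cv2.imread("pics/w7.png")
cv2.imwrite("pics/w7z.png",cv2.resize(a[170:260,280:460],None,fx=4.4,fy=4.4,interpolation=cv2.INTER_CUBIC))
E
```

```text
t 9.65 z 0.1403 rel x,left mm 22.970243970380633 28.971393598431803 F [0.  0.6 0.2] 15.450155933925872
```

View pics/w7z.png

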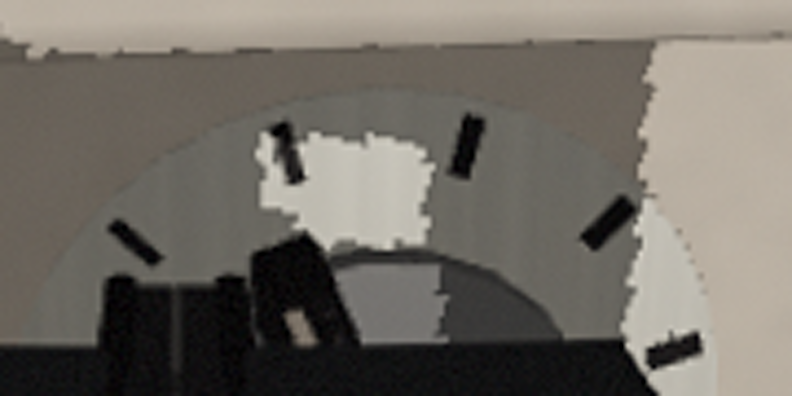

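>>> {"api": "drive_tool", "payload": {
  "plan": [
    {"rx": 0.0,"ry": 0.0,"rz": 0.0,"x": 0.003,"y": 0.003,"z": 0.0,"fingers": 0.0},
    {"rx": 0.0,"ry": 0.0,"rz": 0.0,"x": 0.005,"y": 0.005,"z": 0.0,"fingers": 0.0},
    {"rx": 0.0,"ry": 0.0,"rz": 0.0,"x": 0.007,"y": 0.007,"z": 0.0,"fingers": 0.0},
    {"rx": 0.0,"ry": 0.0,"rz": 0.0,"x": 0.007,"y": 0.009,"z": 0.0,"fingers": 0.0},
    {"rx": 0.0,"ry": 0.0,"rz": 0.0,"x": 0.007,"y": 0.011,"z": 0.0,"fingers": 0.0},
    {"rx": 0.0,"ry": 0.0,"rz": 0.0,"x": 0.007,"y": 0.012,"z": 0.0,"fingers": 0.0},
    {"rx": 0.0,"ry": 0.0,"rz": 0.0,"x": 0.007,"y": 0.013,"z": 0.0,"fingers": 0.0},
    {"rx": 0.0,"ry": 0.0,"rz": 0.0,"x": 0.007,"y": 0.013,"z": 0.0,"fingers": 0.0}
  ]
}}

```text
time: 10.75
ee_pos: [0.5467, -0.0342, 0.1403]
eef_rot: [0.991, 0.134, -0.0, 0.0]
ft_force: [-0.9, 0.4, 1.4]
width: 0.001
```

```bash
python3 look.py w8;python3 - <<'E'
import cv2
a=cv2.imread("pics/w8.png")
cv2.imwrite("pics/w8z.png",cv2.resize(a[170:260,280:460],None,fx=4.4,fy=4.4,interpolation=cv2.INTER_CUBIC))
E
```

```text
t 10.75 z 0.1403 rel x,left mm 29.561914167858962 15.498935135265711 F [-0.9  0.4  1.4] 15.425732961195298
```

View pics/w8z.png

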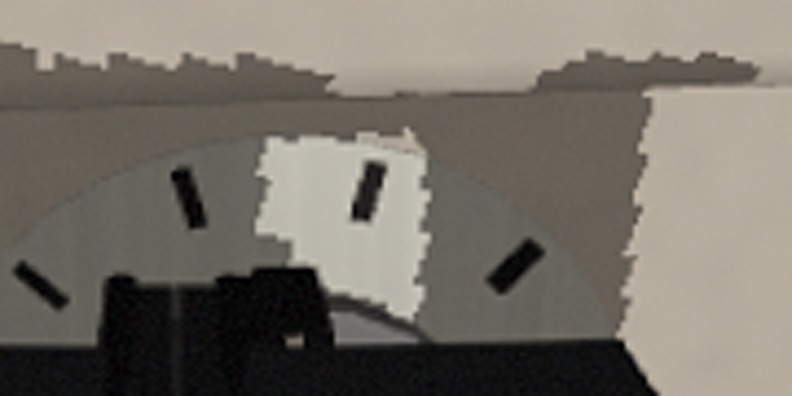

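View pics/w8s.png

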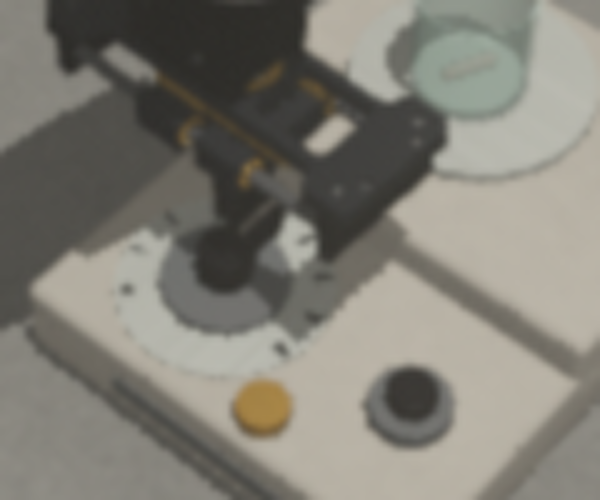

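>>> {"api": "drive_tool", "payload": {
  "plan": [
    {"rx": 0.0,"ry": 0.0,"rz": 0.0,"x": 0.0,"y": 0.001,"z": 0.0,"fingers": 0.0},
    {"rx": 0.0,"ry": 0.0,"rz": 0.0,"x": 0.0,"y": 0.002,"z": 0.0,"fingers": 0.0},
    {"rx": 0.0,"ry": 0.0,"rz": 0.0,"x": 0.0,"y": 0.002,"z": 0.0,"fingers": 0.0}
  ]
}}

```text
time: 11.22
ee_pos: [0.5473, -0.0356, 0.1402]
eef_rot: [0.991, 0.134, -0.0, 0.0]
ft_force: [-0.5, 0.1, -0.9]
width: 0.0006
```

```bash
python3 look.py w9;python3 - <<'E'
import cv2
a=cv2.imread("pics/w9.png")
cv2.imwrite("pics/w9z.png",cv2.resize(a[170:260,280:460],None,fx=4.4,fy=4.4,interpolation=cv2.INTER_CUBIC))
E
```

```text
t 11.225 z 0.1402 rel x,left mm 29.759837152003396 13.971475766251709 F [-0.5  0.1 -0.9] 15.449732180900128
```

View pics/w9z.png

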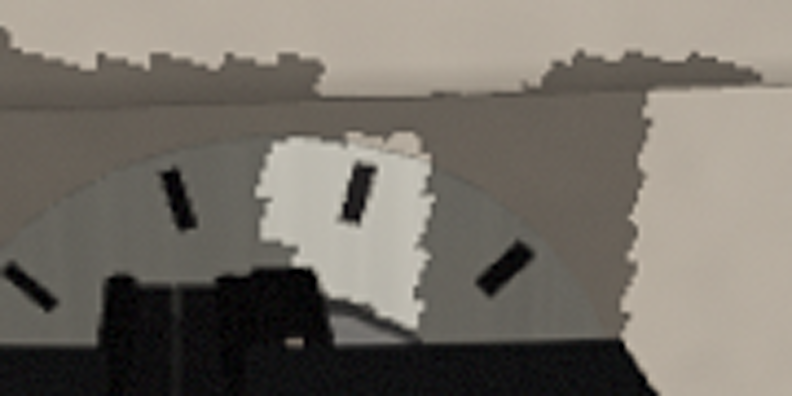

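>>> {"api": "drive_tool", "payload": {
  "plan": [
    {"rx": 0.0,"ry": 0.0,"rz": 0.0,"x": 0.0,"y": 0.001,"z": 0.0,"fingers": 0.0},
    {"rx": 0.0,"ry": 0.0,"rz": 0.0,"x": 0.0,"y": 0.002,"z": 0.0,"fingers": 0.0},
    {"rx": 0.0,"ry": 0.0,"rz": 0.0,"x": 0.0,"y": 0.002,"z": 0.0,"fingers": 0.0}
  ]
}}

```text
time: 11.7
ee_pos: [0.548, -0.0374, 0.1403]
eef_rot: [0.991, 0.134, 0.0, 0.0]
ft_force: [0.4, 1.6, 0.4]
width: 0.0005
```

```bash
python3 look.py w10;python3 - <<'E'
import cv2
a=cv2.imread("pics/w10.png")
cv2.imwrite("pics/w10z.png",cv2.resize(a[170:260,280:460],None,fx=4.4,fy=4.4,interpolation=cv2.INTER_CUBIC))
E
```

```text
t 11.7 z 0.1403 rel x,left mm 29.959822915007656 12.062169448887492 F [0.4 1.6 0.4] 15.458065764361923
```

View pics/w10z.png

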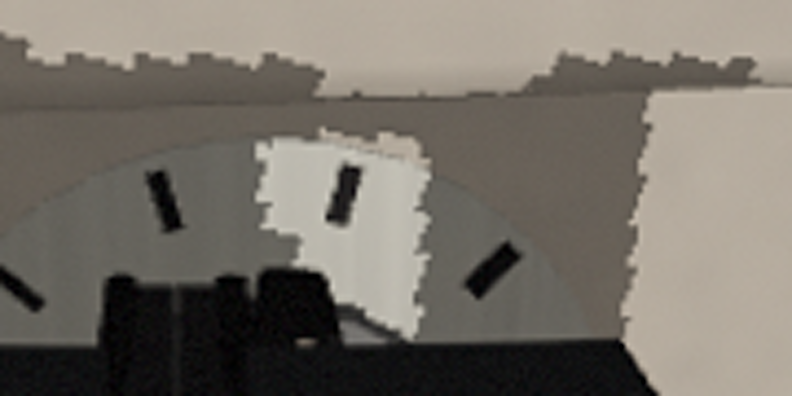

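>>> {"api": "drive_tool", "payload": {
  "plan": [
    {"rx": 0.0,"ry": 0.0,"rz": 0.0,"x": 0.0,"y": 0.001,"z": 0.0,"fingers": 0.0},
    {"rx": 0.0,"ry": 0.0,"rz": 0.0,"x": 0.0,"y": 0.001,"z": 0.0,"fingers": 0.0},
    {"rx": 0.0,"ry": 0.0,"rz": 0.0,"x": 0.0,"y": -0.006,"z": 0.0,"fingers": 0.0},
    {"rx": 0.0,"ry": 0.0,"rz": 0.0,"x": 0.0,"y": -0.015,"z": 0.0,"fingers": 0.0},
    {"rx": 0.0,"ry": 0.0,"rz": 0.0,"x": 0.0,"y": -0.02,"z": -0.03,"fingers": 0.0},
    {"rx": 0.0,"ry": 0.0,"rz": 0.0,"x": -0.03,"y": -0.02,"z": -0.06,"fingers": 0.0},
    {"rx": 0.0,"ry": 0.0,"rz": 0.0,"x": -0.07,"y": 0.0,"z": -0.08,"fingers": 0.0},
    {"rx": 0.0,"ry": 0.0,"rz": 0.0,"x": -0.1,"y": 0.02,"z": -0.1,"fingers": 0.0},
    {"rx": 0.0,"ry": 0.0,"rz": 0.0,"x": -0.1,"y": 0.04,"z": -0.1,"fingers": 0.0},
    {"rx": 0.0,"ry": 0.0,"rz": 0.0,"x": -0.1,"y": 0.04,"z": -0.1,"fingers": 0.0}
  ]
}}

```text
time: 13.05
ee_pos: [0.4623, -0.1034, 0.2399]
eef_rot: [0.991, 0.134, 0.0, 0.0]
ft_force: [0.3, 1.0, 0.2]
width: 0.0004
```

```bash
python3 look.py w11
```

```text
t 13.05 z 0.2399 rel x,left mm -70.09070255041318 -28.853710890701933 F [0.3 1.  0.2] 15.349902022072483
```

View pics/w11.png

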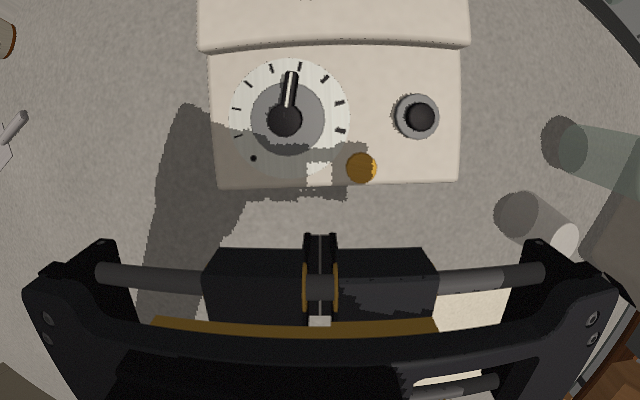

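```bash
python3 - <<'E'
from h import *
from bench import viewer
c=viewer.camera("wrist");a=c["color"][:,:,::-1]
cv2.imwrite("pics/w12z.png",cv2.resize(a[50:180,220:350],None,fx=4.5,fy=4.5,interpolation=cv2.INTER_CUBIC))
np.savez("w12.npz",**c)
E
```

```text
(no output)
```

View pics/w12z.png

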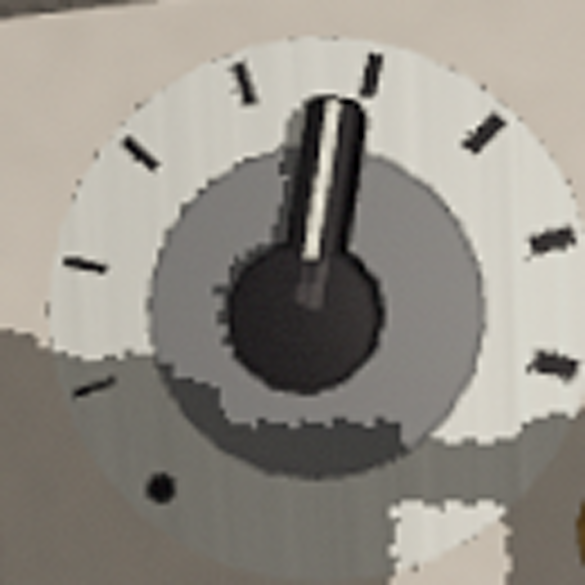

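```bash
python3 - <<'E'
from h import *
c=np.load("w12.npz")
g=lambda a,b,z:bpw(c,220+(a+.5)/4.5-.5,50+(b+.5)/4.5-.5,z)
t=g(333,105,.086);h=g(311,260,.086);d=t-h;print(t,h,np.degrees(np.arctan2(d[1],d[0]))-17.35)
print('disc',g(316,314,.064),'hub',g(305,315,.086),'m5',g(373,74,.055),'m4',g(245,84,.055))
hb=g(305,315,.086);d=t-hb;print(np.degrees(np.arctan2(d[1],d[0]))-17.35)
E
```

```text
[ 0.56026962 -0.05264017  0.086     ] [ 0.5326493  -0.05615097  0.086     ] -10.10600497215384
disc [ 0.52213987 -0.05765099  0.064     ] hub [ 0.52293087 -0.0576362   0.086     ] m5 [ 0.57083321 -0.05512864  0.055     ] m4 [ 0.56281213 -0.03116773  0.055     ]
-9.728920259157498
```

>>> {"api": "drive_tool", "payload": {
  "plan": [
    {"rx": 0.0,"ry": 0.0,"rz": 0.0,"x": 0.04,"y": -0.02,"z": 0.0,"fingers": 0.0},
    {"rx": 0.0,"ry": 0.0,"rz": 0.0,"x": 0.08,"y": -0.04,"z": 0.0,"fingers": 0.0},
    {"rx": 0.0,"ry": 0.0,"rz": 0.0,"x": 0.105,"y": -0.053,"z": 0.02,"fingers": 0.0},
    {"rx": 0.0,"ry": 0.0,"rz": 0.0,"x": 0.108,"y": -0.053,"z": 0.05,"fingers": 0.0},
    {"rx": 0.0,"ry": 0.0,"rz": 0.0,"x": 0.108,"y": -0.053,"z": 0.08,"fingers": 0.0},
    {"rx": 0.0,"ry": 0.0,"rz": 0.0,"x": 0.108,"y": -0.053,"z": 0.097,"fingers": 0.0},
    {"rx": 0.0,"ry": 0.0,"rz": 0.0,"x": 0.108,"y": -0.053,"z": 0.1,"fingers": 0.0},
    {"rx": 0.0,"ry": 0.0,"rz": 0.0,"x": 0.108,"y": -0.053,"z": 0.1,"fingers": 0.0}
  ]
}}

```text
time: 14.2
ee_pos: [0.5524, -0.0224, 0.1409]
eef_rot: [0.991, 0.135, 0.0, 0.0]
ft_force: [-0.6, 0.5, 0.1]
width: 0.0003
```

```bash
python3 look.py w13;python3 - <<'E'
import cv2
a=cv2.imread("pics/w13.png")
cv2.imwrite("pics/w13z.png",cv2.resize(a[170:260,280:460],None,fx=4.4,fy=4.4,interpolation=cv2.INTER_CUBIC))
E
```

```text
t 14.2 z 0.1409 rel x,left mm 38.27655009893814 25.275991168677365 F [-0.6  0.5  0.1] 15.47207083876686
```

View pics/w13z.png

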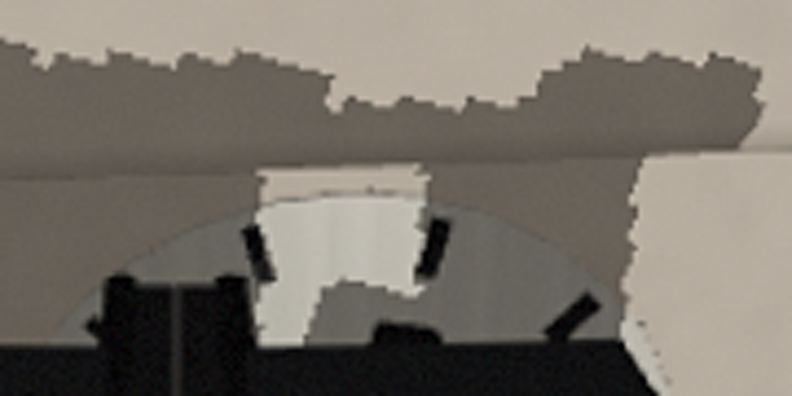

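View pics/w13s.png

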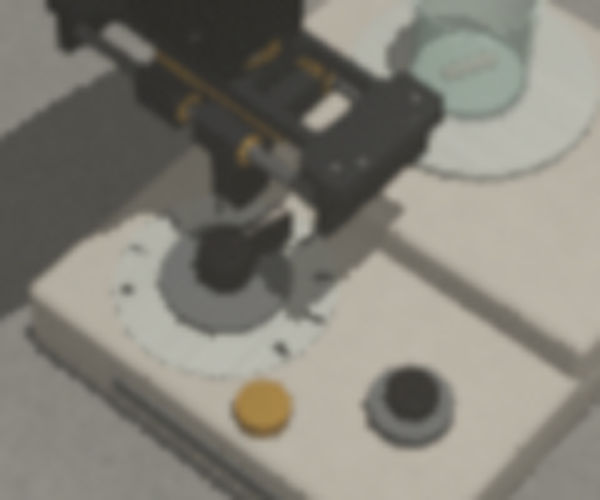

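>>> {"api": "drive_tool", "payload": {
  "plan": [
    {"rx": 0.0,"ry": 0.0,"rz": 0.0,"x": 0.0,"y": 0.006,"z": 0.0,"fingers": 0.0},
    {"rx": 0.0,"ry": 0.0,"rz": 0.0,"x": 0.0,"y": 0.011,"z": 0.0,"fingers": 0.0},
    {"rx": 0.0,"ry": 0.0,"rz": 0.0,"x": 0.0,"y": 0.014,"z": 0.0,"fingers": 0.0},
    {"rx": 0.0,"ry": 0.0,"rz": 0.0,"x": 0.0,"y": 0.016,"z": 0.0,"fingers": 0.0},
    {"rx": 0.0,"ry": 0.0,"rz": 0.0,"x": 0.0,"y": 0.017,"z": 0.0,"fingers": 0.0},
    {"rx": 0.0,"ry": 0.0,"rz": 0.0,"x": 0.0,"y": 0.017,"z": 0.0,"fingers": 0.0}
  ]
}}

```text
time: 15.05
ee_pos: [0.5566, -0.039, 0.1402]
eef_rot: [0.991, 0.135, -0.0, 0.0]
ft_force: [-0.6, 0.7, 0.5]
width: 0.0003
```

```bash
python3 look.py w14;python3 - <<'E'
import cv2
a=cv2.imread("pics/w14.png")
cv2.imwrite("pics/w14z.png",cv2.resize(a[170:260,280:460],None,fx=4.4,fy=4.4,interpolation=cv2.INTER_CUBIC))
E
```

```text
t 15.05 z 0.1402 rel x,left mm 37.81624071939172 8.19314102540685 F [-0.6  0.7  0.5] 15.46387691368481
```

View pics/w14z.png

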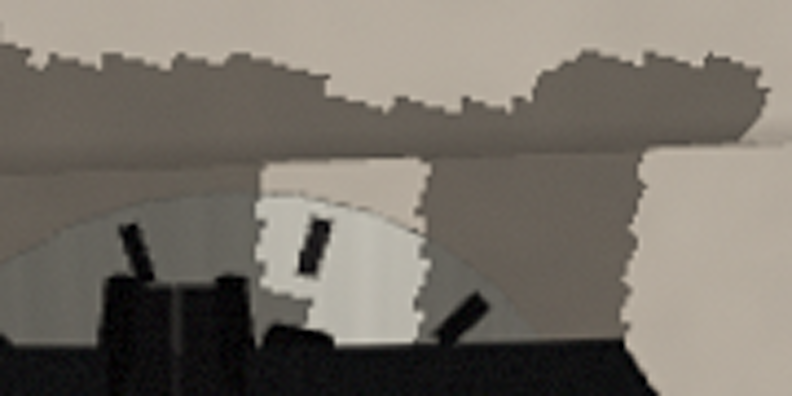

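>>> {"api": "drive_tool", "payload": {
  "plan": [
    {"rx": 0.0,"ry": 0.0,"rz": 0.0,"x": 0.0,"y": 0.001,"z": 0.0,"fingers": 0.0},
    {"rx": 0.0,"ry": 0.0,"rz": 0.0,"x": 0.0,"y": 0.002,"z": 0.0,"fingers": 0.0},
    {"rx": 0.0,"ry": 0.0,"rz": 0.0,"x": 0.0,"y": 0.002,"z": 0.0,"fingers": 0.0}
  ]
}}

```text
time: 15.52
ee_pos: [0.557, -0.0406, 0.1402]
eef_rot: [0.991, 0.135, -0.0, -0.0]
ft_force: [-1.0, 3.1, -0.5]
width: 0.0008
```

```bash
python3 look.py w15;python3 - <<'E'
import cv2
a=cv2.imread("pics/w15.png")
cv2.imwrite("pics/w15z.png",cv2.resize(a[170:260,280:460],None,fx=4.4,fy=4.4,interpolation=cv2.INTER_CUBIC))
E
```

```text
t 15.525 z 0.1402 rel x,left mm 37.79727116017585 6.565790686762612 F [-1.   3.1 -0.5] 15.479834925361683
```

View pics/w15z.png

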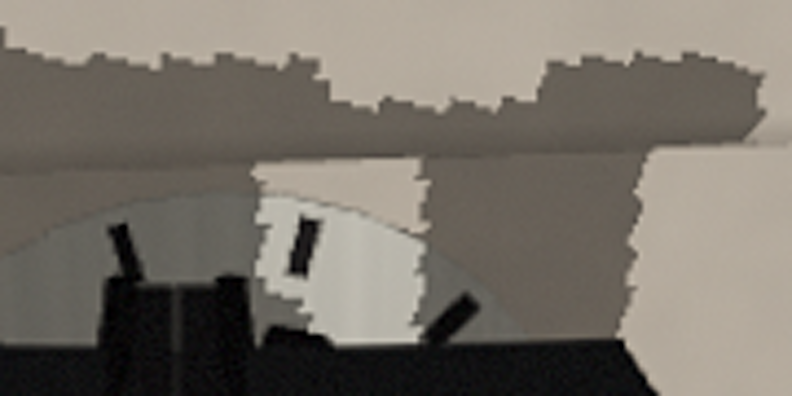

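>>> {"api": "drive_tool", "payload": {
  "plan": [
    {"rx": 0.0,"ry": 0.0,"rz": 0.0,"x": 0.0,"y": 0.0,"z": 0.0,"fingers": 0.0},
    {"rx": 0.0,"ry": 0.0,"rz": 0.0,"x": 0.0,"y": -0.008,"z": 0.0,"fingers": 0.0},
    {"rx": 0.0,"ry": 0.0,"rz": 0.0,"x": 0.0,"y": -0.02,"z": -0.01,"fingers": 0.0},
    {"rx": 0.0,"ry": 0.0,"rz": 0.0,"x": -0.01,"y": -0.02,"z": -0.05,"fingers": 0.0},
    {"rx": 0.0,"ry": 0.0,"rz": 0.0,"x": -0.05,"y": 0.0,"z": -0.08,"fingers": 0.0},
    {"rx": 0.0,"ry": 0.0,"rz": 0.0,"x": -0.09,"y": 0.0,"z": -0.1,"fingers": 0.0},
    {"rx": 0.0,"ry": 0.0,"rz": 0.0,"x": -0.12,"y": 0.0,"z": -0.1,"fingers": 0.0},
    {"rx": 0.0,"ry": 0.0,"rz": 0.0,"x": -0.12,"y": 0.0,"z": -0.1,"fingers": 0.0},
    {"rx": 0.0,"ry": 0.0,"rz": 0.0,"x": -0.12,"y": 0.0,"z": -0.1,"fingers": 0.0}
  ]
}}

```text
time: 16.75
ee_pos: [0.4419, -0.0725, 0.2409]
eef_rot: [0.991, 0.135, 0.001, 0.001]
ft_force: [0.4, -0.2, 0.6]
width: 0.0005
```

```bash
python3 look.py w16; python3 - <<'E'
from h import *
from bench import viewer
c=viewer.camera("wrist");a=c["color"][:,:,::-1]
cv2.imwrite("pics/w16z.png",cv2.resize(a[10:200,220:420],None,fx=3.1,fy=3.1,interpolation=cv2.INTER_CUBIC))
np.savez("w16.npz",**c)
E
```

```text
t 16.75 z 0.2409 rel x,left mm -81.59633730150776 6.505795533044654 F [ 0.4 -0.2  0.6] 15.490814655146247
```

View pics/w16z.png

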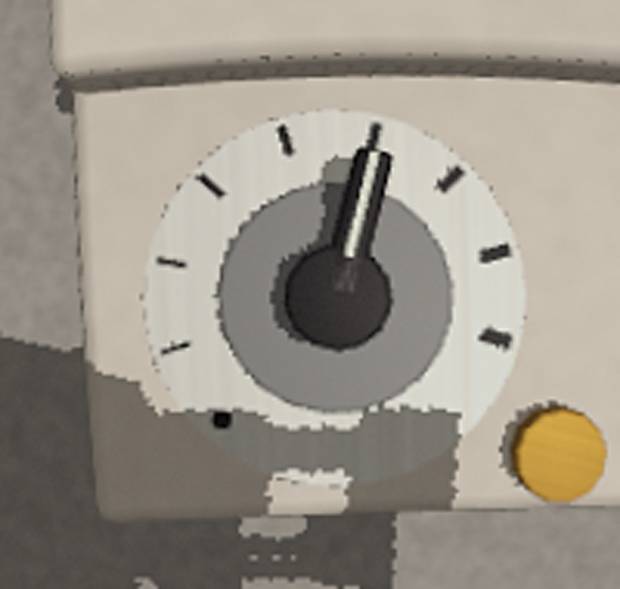

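View pics/w16s.png

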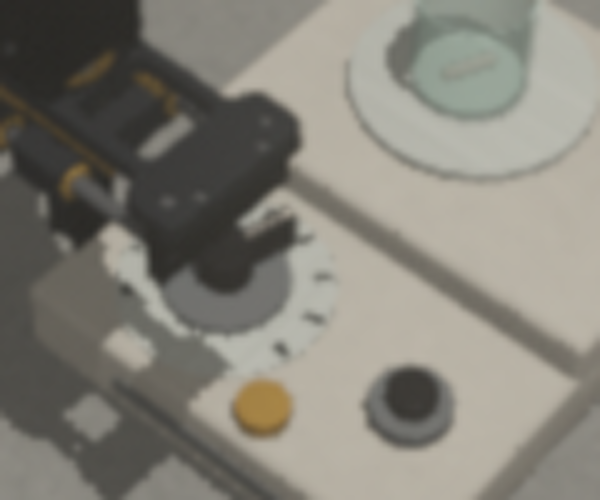

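```bash
python3 - <<'E'
from h import *
c=np.load("w16.npz")
g=lambda a,b,z:bpw(c,220+(a+.5)/3.1-.5,10+(b+.5)/3.1-.5,z)
t=g(374,152,.086);h=g(350,256,.086);d=t-h;print(np.degrees(np.arctan2(d[1],d[0]))-17.35)
hb=g(338,297,.086);d=t-hb;print(hb,t,np.degrees(np.arctan2(d[1],d[0]))-17.35)
E
```

```text
-14.297814439051423
[ 0.52233717 -0.05721553  0.086     ] [ 0.56124971 -0.05579137  0.086     ] -15.253959755183285
```

>>> {"api": "drive_tool", "payload": {
  "plan": [
    {"rx": 0.0,"ry": 0.0,"rz": 0.0,"x": 0.02,"y": 0.03,"z": 0.0,"fingers": 0.0},
    {"rx": 0.0,"ry": 0.0,"rz": 0.0,"x": 0.05,"y": 0.07,"z": 0.0,"fingers": 0.0},
    {"rx": 0.0,"ry": 0.0,"rz": 0.0,"x": 0.075,"y": 0.105,"z": 0.01,"fingers": 0.0},
    {"rx": 0.0,"ry": 0.0,"rz": 0.0,"x": 0.085,"y": 0.121,"z": 0.03,"fingers": 0.0},
    {"rx": 0.0,"ry": 0.0,"rz": 0.0,"x": 0.085,"y": 0.121,"z": 0.06,"fingers": 0.0},
    {"rx": 0.0,"ry": 0.0,"rz": 0.0,"x": 0.085,"y": 0.121,"z": 0.07,"fingers": 0.0},
    {"rx": 0.0,"ry": 0.0,"rz": 0.0,"x": 0.085,"y": 0.121,"z": 0.07,"fingers": 0.0}
  ]
}}

```text
time: 17.77
ee_pos: [0.5556, -0.1665, 0.17]
eef_rot: [0.991, 0.135, -0.0, -0.0]
ft_force: [0.9, -1.5, 0.2]
width: 0.0006
```

```bash
python3 look.py w17; python3 -c "
from bench import monitor;print(monitor.read_state()['ee_pos'])"
```

```text
t 17.775 z 0.17 rel x,left mm 2.857614911610379 -114.40310055124948 F [ 0.9 -1.5  0.2] 15.49489132359147
[ 0.55620691 -0.16679495  0.17138216]
```

View pics/w17.png

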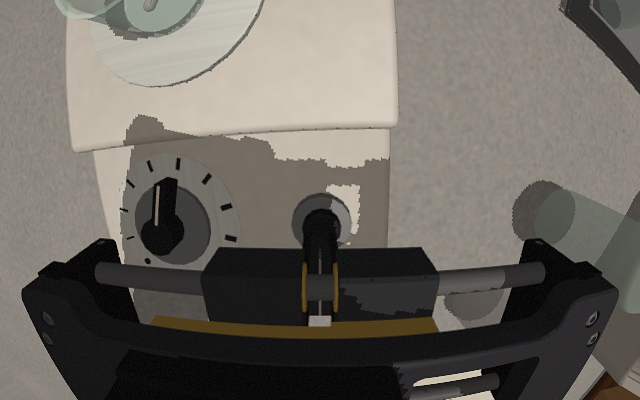

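View pics/w17s.png

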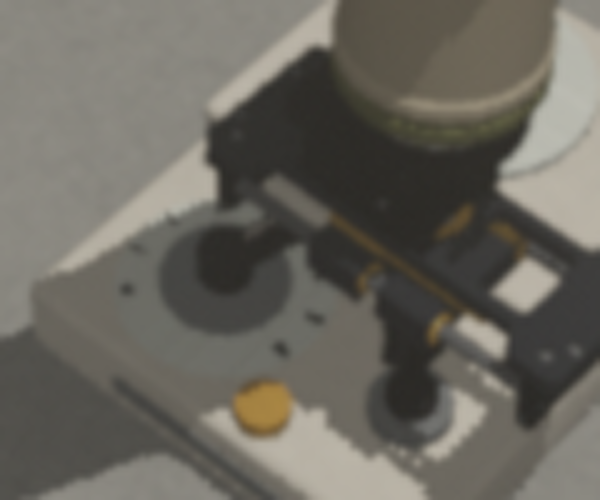

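>>> {"api": "drive_tool", "payload": {
  "plan": [
    {"rx": 0.0,"ry": 0.0,"rz": 0.0,"x": 0.0,"y": 0.0,"z": 0.012,"fingers": 0.0},
    {"rx": 0.0,"ry": 0.0,"rz": 0.0,"x": 0.0,"y": 0.0,"z": 0.02,"fingers": 0.0},
    {"rx": 0.0,"ry": 0.0,"rz": 0.0,"x": 0.0,"y": 0.0,"z": 0.024,"fingers": 0.0},
    {"rx": 0.0,"ry": 0.0,"rz": 0.0,"x": 0.0,"y": 0.0,"z": 0.027,"fingers": 0.0},
    {"rx": 0.0,"ry": 0.0,"rz": 0.0,"x": 0.0,"y": 0.0,"z": 0.029,"fingers": 0.0},
    {"rx": 0.0,"ry": 0.0,"rz": 0.0,"x": 0.0,"y": 0.0,"z": 0.03,"fingers": 0.0},
    {"rx": 0.0,"ry": 0.0,"rz": 0.0,"x": 0.0,"y": 0.0,"z": 0.03,"fingers": 0.0}
  ]
}}

```text
time: 18.75
ee_pos: [0.5556, -0.167, 0.1411]
eef_rot: [0.991, 0.134, -0.0, 0.0]
ft_force: [-5.8, 1.0, 9.9]
width: 0.0002
```

>>> {"api": "drive_tool", "payload": {
  "plan": [
    {"rx": 0.0,"ry": 0.0,"rz": 0.0,"x": 0.0,"y": 0.0,"z": 0.001,"fingers": 0.0},
    {"rx": 0.0,"ry": 0.0,"rz": 0.0,"x": 0.0,"y": 0.0,"z": 0.001,"fingers": 0.0}
  ]
}}

```text
time: 19.0
ee_pos: [0.5556, -0.167, 0.1409]
eef_rot: [0.991, 0.134, -0.0, 0.0]
ft_force: [-10.1, 0.5, 18.3]
width: 0.0006
```

```bash
python3 look.py w18
```

```text
t 19.0 z 0.1409 rel x,left mm 2.8315830361605245 -114.86443847136492 F [-10.1   0.5  18.3] 15.452482408687539
```

View pics/w18.png

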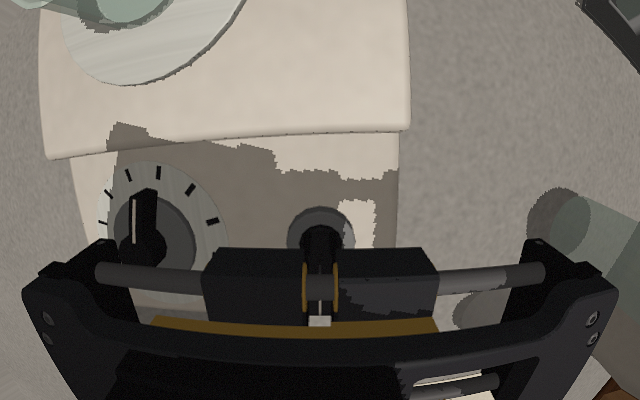

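View pics/w18s.png

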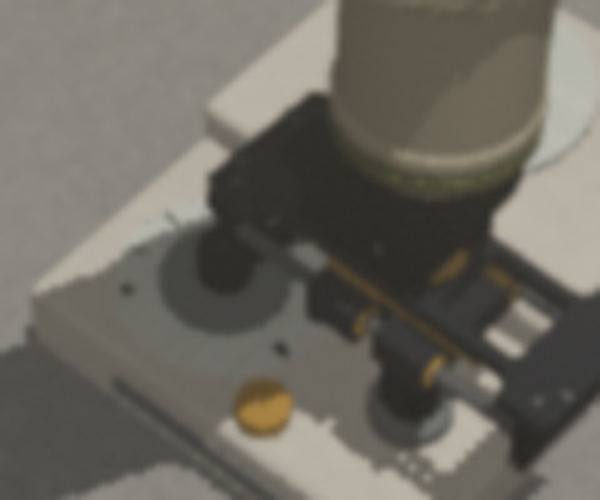

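>>> {"api": "drive_tool", "payload": {
  "plan": [
    {"rx": 0.0,"ry": 0.0,"rz": 0.0,"x": 0.0,"y": 0.0,"z": -0.01,"fingers": 0.0},
    {"rx": 0.0,"ry": 0.0,"rz": 0.0,"x": 0.0,"y": 0.0,"z": -0.04,"fingers": 0.0},
    {"rx": 0.0,"ry": 0.0,"rz": 0.0,"x": 0.0,"y": 0.0,"z": -0.08,"fingers": 0.0},
    {"rx": 0.0,"ry": 0.0,"rz": 0.0,"x": -0.03,"y": -0.02,"z": -0.12,"fingers": 0.0},
    {"rx": 0.0,"ry": 0.0,"rz": 0.0,"x": -0.07,"y": -0.03,"z": -0.15,"fingers": 0.0},
    {"rx": 0.0,"ry": 0.0,"rz": 0.0,"x": -0.11,"y": -0.04,"z": -0.16,"fingers": 0.0},
    {"rx": 0.0,"ry": 0.0,"rz": 0.0,"x": -0.13,"y": -0.04,"z": -0.16,"fingers": 0.0},
    {"rx": 0.0,"ry": 0.0,"rz": 0.0,"x": -0.13,"y": -0.04,"z": -0.16,"fingers": 0.0},
    {"rx": 0.0,"ry": 0.0,"rz": 0.0,"x": -0.13,"y": -0.04,"z": -0.16,"fingers": 0.0}
  ]
}}

```text
time: 20.23
ee_pos: [0.4204, -0.1628, 0.2993]
eef_rot: [0.991, 0.135, 0.0, 0.0]
ft_force: [-0.4, -0.5, 0.4]
width: 0.0003
```

```bash
python3 look.py w19; python3 - <<'E'
from h import *
from bench import viewer
c=viewer.camera("wrist");a=c["color"][:,:,::-1]
cv2.imwrite("pics/w19z.png",cv2.resize(a[10:150,220:440],None,fx=3.5,fy=3.5,interpolation=cv2.INTER_CUBIC))
D=c["depth"];np.savez("w19.npz",**c)
E
```

```text
t 20.225 z 0.2993 rel x,left mm -126.45582390654539 -74.72172764488963 F [-0.4 -0.5  0.4] 15.487099109506357
```

View pics/w19.png

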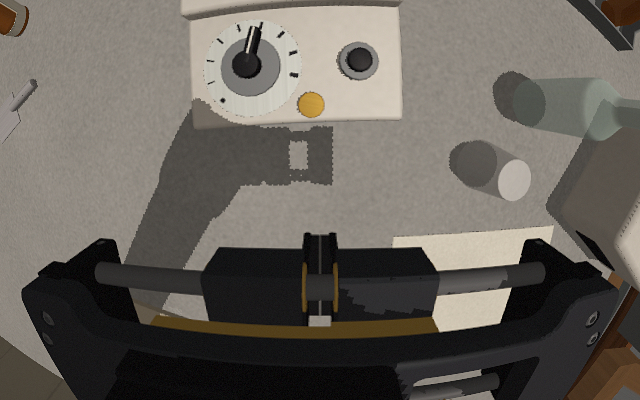

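View pics/w19z.png

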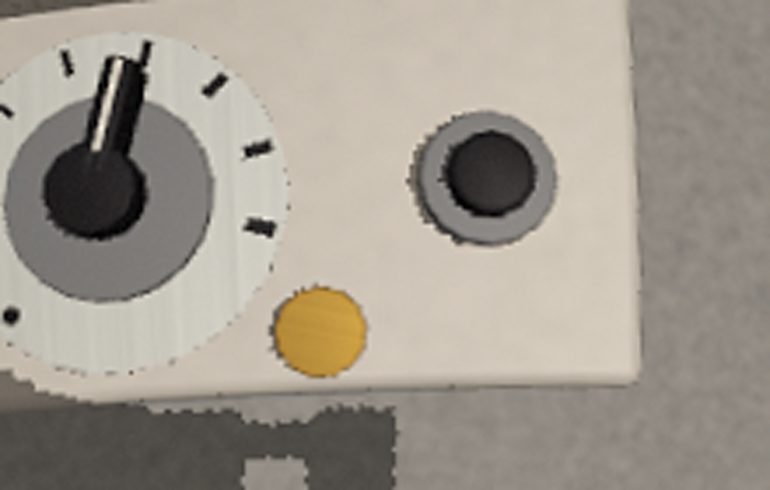

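```bash
python3 - <<'E'
from h import *
for n,bt in (("w1b.npz",(399,69)),("w19.npz",(360,59))):
    c=np.load(n);K=c["camera_matrix"];M=R.from_quat(c["rotation"]).as_matrix() if c["rotation"].size==4 else c["rotation"]
    u,v=bt
    for (u,v) in (bt,(bt[0]-45,bt[1]-20)):
        d=np.median(c["depth"][v-2:v+3,u-2:u+3]);a=np.array([u-K[0,2],v-K[1,2]]);rr=np.linalg.norm(a);th=rr/K[0,0]
        ray=np.array([*(a/rr*np.tan(th)),1.])*d;print(n,c["xyz"]+M@ray)
g=lambda a,b,z:bpw(c,220+(a+.5)/3.5-.5,10+(b+.5)/3.5-.5,z)
t=g(120,58,.086);h=g(97,148,.086);hb=g(95,192,.086)
for o in(h,hb):
    d=t-o;print(np.degrees(np.arctan2(d[1],d[0]))-17.35)
E
```

```text
w1b.npz [ 0.55520025 -0.16543939  0.07776083]
w1b.npz [ 0.5654205  -0.11661089  0.05618231]
w19.npz [ 0.55625478 -0.1662223   0.0783153 ]
w19.npz [ 0.56838294 -0.11591687  0.05610216]
-15.316821507479567
-11.785694329087704
```

```bash
python3 - <<'E'
from bench import workorder,viewer
import cv2
c=viewer.camera("scene");cv2.imwrite("pics/end.png",c["color"][:,:,::-1])
print(workorder.close_job())
E
```

```text
the job is handed in; nothing more can be done
None
```

View pics/end.png

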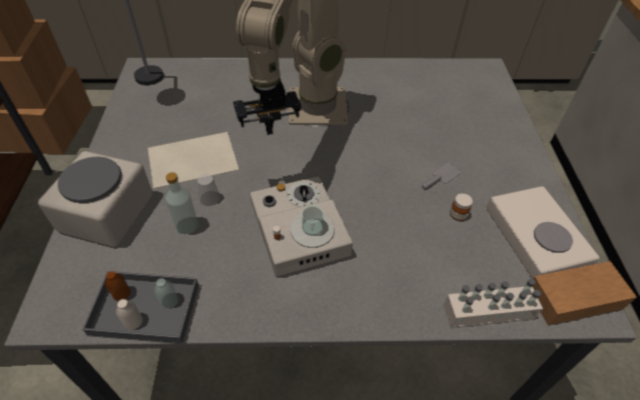

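The selector is at speed 5 and the start button was pressed and has come back up. I handed the job in about 20 s into the 51 s allowed; the hand-in gives no verdict, so the checks below are all I have.

- **Selector:** It started at speed 1. I pushed it with the closed fingertips, click by click, to 5. After the fourth push it had stopped about 5° short of the speed 5 mark, so I nudged it once more. It then measured −14.3° and −15.3°, where −15° is exactly speed 5. The largest force reading I took while pushing was about 3 N.
- **Start button:** I pressed it to its stop. The fingertip went about 6 mm below the resting top, with 18 N on the end stop. Afterwards the button top measured 78 mm above the table, the same as before the press, so it is up.
- **Other things:** In the last picture the beaker, vial, bottle, cap, cup, jar and spatula stand where they were. The arm is clear of everything.

**Checks that disagreed:** After the press, two measurements of the selector's angle gave −15.3° and −11.8°. Both are within the ±7° allowed around speed 5.

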